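# Hang the panel key on the sinking hook deep inside the low key box

### The arm

A 6-joint arm with a two-finger parallel gripper is mounted at the origin on a cart in front of the work surface, level with it; the furniture and walls round the work are solid. World frame = base frame: x ahead of the robot, y to its left, z up, the work surface at z = 0. Lengths are in m, angles in rad, forces in N, time in s.
With the tool pointing down it reaches from about 0.25 to 0.725 m from the base axis. Payload 9.7 kg.
Tool frame: the origin (TCP) lies between the finger pads; the fingertips stand 22 mm ahead of it and the grasp point (between the pads) lies 3 mm ahead of it; z points along the fingers, y is the direction in which the jaws open and shut (so a half turn about z gives the same grasp; the last joint's range is limited). The gripper opens to 85 mm and grips with 20 to 120 N. Pads are 22 mm wide; open, the fingers measure 114 mm over their backs; the gripper's body (76 mm by 85 mm) begins 54 mm behind the grasp point. The pads swing forward as they close: fully open they stand 13 mm farther back than shut.
Start: joints at [-1.114, 0.087, 0.176, 1.66, 0, 1.571], TCP at [0.243, -0.494, 0.253] pointing down, gripper open.
Joint ranges: [-3.13, 3.13], [-0.85, 1.81], [-1.15, 1.24], [-2.2, 2.28], [-1.44, 1.52], [-3.14, 3.14]. Speed limits (rad/s): [2.22, 2.22, 2.57, 3.14, 3.14, 3.14].

### API

Orientations are given as [roll, pitch, yaw] about the fixed x, y, z axes, in that order (R = Rz(yaw) Ry(pitch) Rx(roll)).
In Python, from cell import * gives the robot as it stands. The module is installed in compiled form; this text tells all that it offers.
- The arm moves only by the shell command python3 -m crank 'ROWS'. ROWS is JSON, a list that holds one entry, the list of rows, each a list of 7 numbers: the gripper command: -1 is fully open, 1 is shut, values between are in proportion, then the shift along the world's x, y, z normalised to -1 to 1, where 1 is 1 m, then the turn, a rotation vector about the world's x, y, z normalised to -1 to 1, where 1 is 30 degrees. A call has exactly 8 rows; each row is the pose to reach, as a shift and turn from the pose commanded when the call began; what a row does not reach only later rows make up. A row lasts 1/12 s, in which the tool goes at most 41.7 mm and 7.16 degrees, less where a joint would pass 70% of its speed; a pose out of reach is approached as far as the arm can. A call with a number of a shift or a turn outside -1 to 1 is refused whole. A call with a gripper value outside its range is refused whole. The fingers move at their own pace and stop on an object; the grip force is fixed at half the most. Time passes only in rows, so rows that repeat a pose let the fingers close, or fill a call up. It gives the time, the measured TCP pose, the force and the opening at its end, in the units of the state.
- sense(): the state, without advancing time (a new reading comes with each control period).
- read_camera(name): name is "side" or "top" or "wrist"; returns the picture (384x512x3 uint8, blue, green, red); there is no depth.
- camera_params(name): a dict with "fx", "fy", "cx", "cy" (pixels), "k1" (the pictures are not rectified: a ray, as slopes to the right and down, at radius r is drawn at 1 + k1 r^2 times it, then the intrinsics apply), "T" (4x4, takes a point from camera to world coordinates). Camera axes: x right, y up, looking along -z (the intrinsics and any distortion apply to the point x, -y, -z); pixel columns grow to the right and rows downward; lengths in m; the calibration is good to about 2 mm. A picture is of the moment at which its call begins: read the wrist's pose just before it. camera_params takes no time and is no camera call; for the wrist camera it gives the pose at the moment of the call.
- hand_in(): hands the job in, once; it reports no verdict.
Trained networks look in the newest picture that a camera, given by its name, has taken for a name from the list of things; names that differ only in an ending like _2 or _b are one class to them, and where a whole thing is asked for, a point or a joint stands for the part that bears it (a point fixed in the world has none). Each returns a list of dicts, best first, with "score" (0 to 1); they miss things now and then, are a little off and sometimes report something else, mostly with a low value. They report only what shows in the picture. A call takes as long as a camera call.
- recognise(label, camera): "bbox" ([left, top, width, height] in pixels, round what is visible of it).
- trace(label, camera): "pixels" (384x512 bool, what is visible of it) and "bbox" ([left, top, width, height] in pixels, round what is visible of it).
The state is a dict: "time": time; "joint_positions": joint angles; "joint_vel": joint speeds; "joint_torque": joint torques, N m; "position": TCP position; "ee_rot": TCP orientation; "wrist_force": force on the tool from outside, world axes, zero at the start; "torque": the same for the moment, N m; "gripper_width": opening from 0.0 (shut) to 1.0 (fully open).
Only numpy, scipy, OpenCV 4.12 (cv2) and the standard library are available. Lean on these libraries where they do the work, as an engineer would, in place of code of your own. Each camera call takes 0.05 s, during which the arm holds its last target. There are 200 camera calls.

### The job

Hang the yellow-handled panel key by its eye on the hook inside the white key box: tilt it eye upward to get in under the front lip, feel gently for the hook (how far back it stands differs each time), and draw the key down until the hook has sunk to its stop. Then let go and leave the key hanging still; never press the key or the hand against the box or hook with more than about 20 N, and leave the things round about where they stand.

Things in the scene. Friction and masses are not known exactly. Their poses are not given: they have to be found in the camera images.
- key: panel key lying on the long edge of its yellow ribbed grip (66 x 18 x 34 mm in x, y, z); an 8 mm steel shank leaves its +x end and carries the eye. Origin: centre of the grip's underside; x along the shank to the eye, y across the grip (18 mm way), z up as it lies. Shank, eye and a 13 mm square bit at the -x end lie 17 mm over the underside. About 0.12 kg. Once let go it swings briefly
- key_eye (a point): centre of the key's eye, at x = 135 mm, z = 17 mm in the key's frame. The eye is a steel ring of 6 mm round wire, 22 mm inner and 34 mm outer diameter, lying in the key's x-y plane; the middle of its far wire, which will rest on the hook, is 14 mm further along the key's x
- keybox: white sheet-steel key box fixed on the table, 140 x 180 x 270 mm (x, y, z outside; walls 5 mm, floor 6 mm). Origin: centre of its underside; x points from its open front (x = -70 mm) to its back, z up. The roof's inner side is at z = 265 mm. One hook hangs inside from a rail under the roof, on the middle plane y = 0
- box_lip (a point): middle of the lower edge of the lip, on the key box at x = -68 mm, y = 0, z = 225 mm: the lip, 4 mm thick with a yellow stripe, hangs from the roof across the whole front; below it the front is open. The hook's tip stands higher than this edge
- hook_mid (a point): a point fixed in the box at x = 20 mm, y = 0, z = 215 mm. The hook's real depth is NOT measured: the front face of its plate stands anywhere from 18 mm before to 18 mm behind this point in x (2 to 38 mm), anew each time, so feel for it. Hook: an upright dark plate 24 mm wide from the roof down to z = 70 mm; at this height a level 6 mm round steel arm 17 mm long toward the front, then the tip
- hook (a joint): how far plate and hook are pulled down, in m: 0 at the start, 0.008 at the lower stop. It needs about 3.5 N, more than the key weighs, and stays where it is left. The tip rises 14 mm from the arm's middle line, leaning 5 mm forward (its top at z = 232 mm in the box while up). Hung, the eye's far wire lies on the arm between tip and plate (8 mm of play), the key's grip against or near the plate
- iris_post: bystander: black iris disc on a post with a black base, 26 x 58 x 116 mm, standing beside the box; origin centre of the underside
- sample_block: bystander: black sample holder with a grey block, 46 x 52 x 29 mm, on the table in front, to the right; origin centre of the underside
- adapter: bystander: small knurled steel tube adapter, 26 mm diameter, 15 mm high, on the table in front; origin centre of the underside

How it is judged:
On the way, in this order (a step that is already met when the one before it is completed fails the run):
1. the key is lifted off the table (height (world z) of key above 0.04 m), for 0.2 s.
2. the held key, its eye inside the box, has drawn the hook down to its stop (value of joint hook above 0.0065 m and contact force between key and keybox above 0.5 N and contact force between the fingers and key above 0.5 N and x of key_eye in the frame of keybox above -0.06 m), for 0.1 s.
At the end, for the whole second after the job is handed in: the hook is down (more than 6.5 mm of its 8 mm); the key hangs from it, its eye's centre 190 to 208 mm above the box's underside, within 20 mm of the box's middle plane and between x = -40 and 45 mm; the key's long axis is within 0.35 rad of upright, eye up, and it moves slower than 0.08 m/s (value of joint hook above 0.0065 m and z of key_eye in the frame of keybox between 0.19 and 0.208 m and x of key_eye in the frame of keybox between -0.04 and 0.045 m and y of key_eye in the frame of keybox between -0.02 and 0.02 m and angle between key's own x axis and vertical below 0.35 rad and linear speed of key below 0.08 m/s); the robot touches nothing.
It fails at once if the held key presses on the box or its hook with more than 22 N (contact force between key and keybox above 22 N and contact force between the fingers and key above 0.5 N).
It fails at once if the hand or arm presses on the box or hook with more than 22 N (contact force between any of the arm, the fingers and keybox above 22 N).
It fails at once if a bystander is moved by more than 25 mm (distance of any of iris_post, sample_block, adapter from where it was at the start of the episode above 0.025 m).
It fails at once if the iris post is tipped over (angle between iris_post's own z axis and vertical above 0.5 rad).
It also fails if it takes over 72 s, if anything falls off the work surface, if the arm or the gripper's body presses on something with over 40 N, if the wrist force passes 120 N, or if a joint passes its speed limit or range.

## Working session

There is one attempt and no reset: what is moved stays moved. The work goes in short steps, Python scripts to look and compute and a shell command to move; the robot and the scene stay as the last step left them, time stands still between calls to the robot, and variables do not carry over. Pictures are saved under pics/ and viewed, about 8 in all and at most 12, crops included, and the job is handed in when it is done.

```bash
mkdir -p pics; python3 - <<'E'
from cell import *
import cv2,numpy as np
s=sense();print(s)
for c in ["side","top"]:
    im=read_camera(c);cv2.imwrite(f"pics/{c}0.png",im)
    p=camera_params(c);print(c,{k:(np.round(v,3).tolist() if k=="T" else v) for k,v in p.items()})
    for l in ["key","key_eye","keybox","box_lip","iris_post","sample_block","adapter","hook"]:
        r=recognise(l,c);print(l,[(np.round(q["bbox"]).tolist(),round(q["score"],2)) for q in r[:2]])
a=np.hstack([cv2.imread("pics/side0.png"),cv2.imread("pics/top0.png")])
cv2.imwrite("pics/both0.png",cv2.resize(a,(800,300)))
E
```

```text
{'time': 0.0, 'joint_positions': array([-1.11400161e+00,  8.74618847e-02,  1.75124868e-01,  1.65981633e+00,
       -7.47752523e-06,  1.57078113e+00]), 'joint_vel': array([2.04252818e-05, 1.62476207e-03, 3.22457863e-04, 7.03398734e-04,
       9.21490848e-04, 5.44209900e-04]), 'joint_torque': array([ 1.61898765e-04, -5.20390749e+01,  4.64801109e+01,  1.63726998e-02,
        3.73672208e-05,  3.55830139e-05]), 'position': array([ 0.24249636, -0.49342178,  0.25257731]), 'ee_rot': array([-3.14023563e+00,  7.45689654e-06,  4.56809926e-01]), 'wrist_force': array([0.04615199, 0.09953202, 0.57673635]), 'torque': array([ 0.01069704, -0.00658159, -0.01112274]), 'gripper_width': 1.0027279301531775}
side {'fx': 375.41437963762047, 'fy': 375.41437963762047, 'cx': 250.63784913152992, 'cy': 197.41817235096877, 'k1': -0.12674694143860243, 'T': [[-0.678, -0.58, 0.452, 1.094], [0.735, -0.534, 0.418, 0.439], [-0.001, 0.616, 0.788, 1.07], [0.0, 0.0, 0.0, 1.0]]}
key [([275.0, 232.0, 57.0, 31.0], 0.72)]
key_eye [([308.0, 229.0, 24.0, 18.0], 0.53)]
keybox [([140.0, 127.0, 78.0, 103.0], 0.79), ([215.0, 154.0,
[... 166 characters left out ...]
.59)]
hook []
top {'fx': 353.33462764299605, 'fy': 353.33462764299605, 'cx': 261.2256780781339, 'cy': 193.55935252719573, 'k1': -0.01991552445482531, 'T': [[-0.003, 0.992, -0.128, 0.457], [-1.0, -0.004, -0.009, -0.052], [-0.009, 0.128, 0.992, 1.141], [0.0, 0.0, 0.0, 1.0]]}
key [([192.0, 191.0, 21.0, 59.0], 0.81)]
key_eye [([196.0, 198.0, 12.0, 53.0], 0.81), ([309.0, 131.0, 86.0, 70.0], 0.7)]
keybox [([309.0, 130.0, 88.0, 73.0], 0.81)]
box_lip [([315.0, 130.0, 78.0, 72.0], 0.97), ([194.0, 192.0, 21.0, 60.0], 0.59)]
iris_post [([283.0, 181.0, 18.0, 12.0], 0.46)]
sample_block [([339.0, 240.0, 23.0, 17.0], 0.78)]
adapter [([267.0, 234.0, 5.0, 7.0], 0.38)]
hook [([193.0, 224.0, 10.0, 27.0], 0.3)]
```

```bash
python3 - <<'E'
import cv2
a=cv2.imread("pics/side0.png")[100:290,110:360];b=cv2.imread("pics/top0.png")[110:270,170:410]
a=cv2.resize(a,(395,300));b=cv2.resize(b,(400,267))
import numpy as np
cv2.imwrite("pics/both1.png",np.vstack([cv2.resize(cv2.imread("pics/top0.png")[110:270,170:410],(480,320)),np.zeros((1,480,3),np.uint8)]) if 0 else np.hstack([cv2.copyMakeBorder(a,0,0,0,0,0),cv2.copyMakeBorder(b,0,33,0,0,0)]))
E
```

```text
(no output)
```

View pics/both1.png

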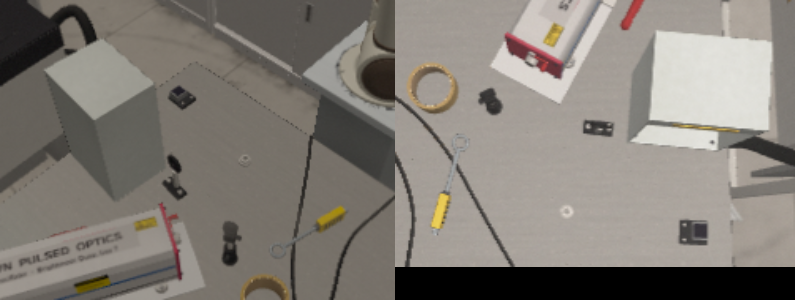

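View pics/top0.png

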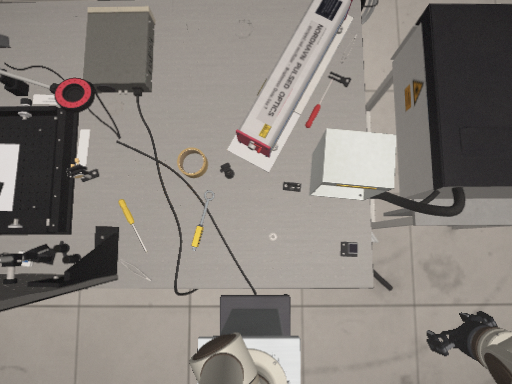

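```bash
cat > h.py <<'E'
from cell import *
import cv2,numpy as np
from scipy.spatial.transform import Rotation as R
def ray(c,uv,P=None):
    p=P or camera_params(c);K=np.array([[p["fx"],0,p["cx"]],[0,p["fy"],p["cy"]],[0,0,1]])
    n=cv2.undistortPoints(np.array([[uv]],float),K,np.array([p["k1"],0,0,0]))[0,0]
    return p["T"][:3,3],p["T"][:3,:3]@np.array([n[0],-n[1],-1])
def at_z(c,uv,z,P=None):
    o,d=ray(c,uv,P);return o+d*(z-o[2])/d[2]
def proj(c,X,P=None):
    p=P or camera_params(c);K=np.array([[p["fx"],0,p["cx"]],[0,p["fy"],p["cy"]],[0,0,1]])
    q=(np.linalg.inv(p["T"])@np.c_[np.atleast_2d(X),np.ones(len(np.atleast_2d(X)))].T)[:3].T*[1,-1,-1]
    return cv2.projectPoints(q,np.zeros(3),np.zeros(3),K,np.array([p["k1"],0,0,0]))[0][:,0]
def pose():
    s=sense();return np.array(s["position"]),R.from_euler("xyz",s["ee_rot"])
E
python3 - <<'E'
from h import *
im=cv2.imread("pics/top0.png");hsv=cv2.cvtColor(im,cv2.COLOR_BGR2HSV)
m=(hsv[...,0]>20)&(hsv[...,0]<35)&(hsv[...,1]>150);m[:, :185]=0;m[:,225:]=0;m[:220]=0;m[255:]=0
ys,xs=np.nonzero(m);g=at_z("top",(xs.mean(),ys.mean()),.03);print("grip",g,len(xs),xs.min(),xs.max(),ys.min(),ys.max())
e=at_z("top",(210,196),.017);print("eye",e)
print("yaw",np.arctan2(*(e-g)[1::-1]),np.linalg.norm((e-g)[:2]))
for n,uv in dict(iris=(291,186),sample=(350,248),adapter=(273,237)).items(): print(n,at_z("top",uv,.015))
c=im[120:212,300:405];cv2.imwrite("pics/boxc.png",cv2.resize(c,None,fx=6,fy=6,interpolation=cv2.INTER_CUBIC))
E
```

```text
grip [0.46712985 0.1594515  0.03      ] 120 192 202 226 246
eye [0.59449666 0.12222131 0.017     ]
yaw -0.28438401329829577 0.13269661263257662
iris [ 0.62603251 -0.13829884  0.015     ]
sample [ 0.4277395  -0.32137603  0.015     ]
adapter [ 0.46314869 -0.07909587  0.015     ]
```

View pics/boxc.png

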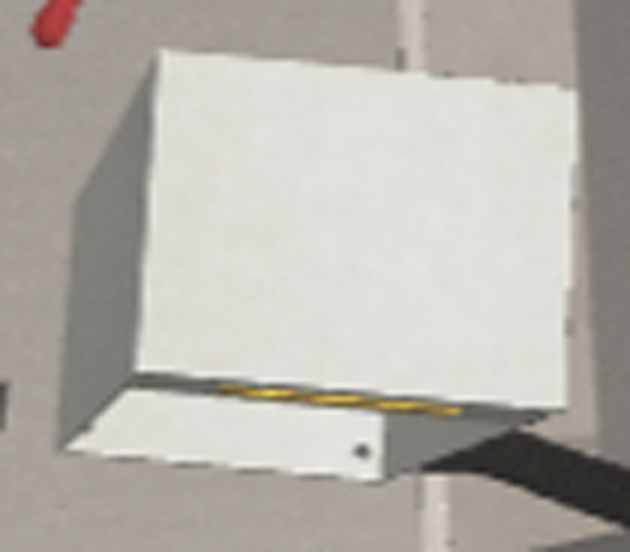

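```bash
cat > plan1.py <<'E'
from h import *
from scipy.optimize import least_squares
uv=(np.array([(160,50),(578,90),(566,410),(136,373),(62,450),(383,481)])+.5)/6-.5+[300,120]
B=np.array([(.07,.09,.27),(.07,-.09,.27),(-.07,-.09,.27),(-.07,.09,.27),(-.07,.09,0),(-.07,-.09,0)])
P=camera_params("top")
f=lambda q:(proj("top",B@R.from_euler("z",q[2]).as_matrix().T+[q[0],q[1],0],P)-uv).ravel()
s=least_squares(f,[.6,-.3,0]);print("box",s.x,np.round(s.fun.reshape(-1,2),1).tolist())
E
python3 plan1.py
```

```text
box [ 0.65927084 -0.29281048 -0.09544766] [[-0.3, -0.3], [0.6, -0.7], [0.3, 0.3], [-0.1, -0.0], [-1.2, 0.5], [0.6, 0.3]]
```

```bash
R='[-1,0.10,0.31,0,0,0,-0.7]'; python3 -m crank '[[[-1,0.11,0.31,0,0,0,-0.7],[-1,0.11,0.31,0,0,0,-0.7],[-1,0.11,0.31,0,0,0,-0.7],[-1,0.11,0.31,0,0,0,-0.7],[-1,0.11,0.31,0,0,0,-0.7],[-1,0.11,0.31,0,0,0,-0.7],[-1,0.11,0.31,0,0,0,-0.7],[-1,0.11,0.31,0,0,0,-0.7]]]'; python3 - <<'E'
from h import *
p,r=pose();T=camera_params("wrist")["T"]
print(p,r.as_euler("xyz"),"cam in tool",r.inv().apply(T[:3,3]-p),np.round(r.inv().as_matrix()@T[:3,:3],2).tolist(),camera_params("wrist")["fx"],sense()["joint_positions"])
E
```

```text
time: 1.57
position: [0.3526, -0.1817, 0.2536]
ee_rot: [3.141, -0.001, 0.09]
wrist_force: [0.6, -1.0, -0.0]
gripper_width: 0.993
[ 0.352649   -0.18167496  0.25355246] [ 3.14113475e+00 -8.56374406e-04  8.98552835e-02] cam in tool [ 0.06469025  0.00085302 -0.12044597] [[0.0, 0.97, 0.26], [1.0, -0.0, 0.0], [0.0, 0.26, -0.97]] 304.22888561505084 [-4.75759539e-01 -2.76498510e-01 -1.58922322e-01  1.68740411e+00
  7.23739796e-05  2.57597806e+00]
```

```bash
python3 -m crank '[[[-1,0.09,0.31,0,0,0,1],[-1,0.09,0.31,0,0,0,1],[-1,0.09,0.31,0,0,0,1],[-1,0.09,0.31,0,0,0,1],[-1,0.09,0.31,0,0,0,1],[-1,0.09,0.31,0,0,0,1],[-1,0.09,0.31,0,0,0,1],[-1,0.09,0.31,0,0,0,1]]]' >/dev/null
python3 -m crank '[[[-1,0,0.02,-0.02,0,0,1],[-1,0,0.02,-0.02,0,0,1],[-1,0,0.02,-0.02,0,0,1],[-1,0,0.02,-0.02,0,0,1],[-1,0,0.02,-0.02,0,0,1],[-1,0,0.02,-0.02,0,0,1],[-1,0,0.02,-0.02,0,0,1],[-1,0,0.02,-0.02,0,0,1]]]' >/dev/null
python3 -m crank '[[[-1,0,0,0,0,0,1],[-1,0,0,0,0,0,1],[-1,0,0,0,0,0,1],[-1,0,0,0,0,0,1],[-1,0,0,0,0,0,1],[-1,0,0,0,0,0,1],[-1,0,0,0,0,0,1],[-1,0,0,0,0,0,1]]]' >/dev/null
python3 -m crank '[[[-1,0,0,0,0,0,1],[-1,0,0,0,0,0,1],[-1,0,0,0,0,0,1],[-1,0,0,0,0,0,1],[-1,0,0,0,0,0,1],[-1,0,0,0,0,0,1],[-1,0,0,0,0,0,1],[-1,0,0,0,0,0,1]]]' >/dev/null
python3 -m crank '[[[-1,0,0,0,0,0,1],[-1,0,0,0,0,0,1],[-1,0,0,0,0,0,1],[-1,0,0,0,0,0,1],[-1,0,0,0,0,0,1],[-1,0,0,0,0,0,1],[-1,0,0,0,0,0,1],[-1,0,0,0,0,0,1]]]'
python3 - <<'E'
from h import *
print(sense()["joint_positions"])
P=camera_params("wrist");im=read_camera("wrist");cv2.imwrite("pics/w1.png",im)
for l in ["key","key_eye"]: print(l,[(q["bbox"],q["score"]) for q in recognise(l,"wrist")[:2]])
np.savez("w1.npz",**P)
E
```

```text
time: 4.9
position: [0.4426, 0.1464, 0.2333]
ee_rot: [-3.142, 0.0, 2.705]
wrist_force: [0.5, -0.0, 0.4]
gripper_width: 1.001
[ 3.19420476e-01 -1.19280801e-01 -6.64079832e-02  1.62367107e+00
 -9.46469236e-06  7.56332944e-01]
key [([265.8, 140.3, 42.3, 159.0], 0.63)]
key_eye [([267.1, 143.4, 42.2, 154.3], 0.77)]
```

View pics/w1.png

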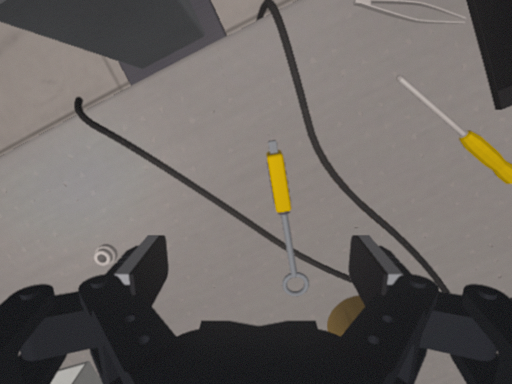

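```bash
python3 - <<'E'
from h import *
P=dict(np.load("w1.npz"));P={k:(v if k=="T" else float(v)) for k,v in P.items()}
im=cv2.imread("pics/w1.png");hsv=cv2.cvtColor(im,cv2.COLOR_BGR2HSV)
m=(hsv[...,0]>18)&(hsv[...,0]<35)&(hsv[...,1]>120);m[:,:255]=0;m[:,305:]=0;m[:140]=0;m[230:]=0
ys,xs=np.nonzero(m);rect=cv2.minAreaRect(np.c_[xs,ys].astype(np.float32));print(rect)
g=at_z("wrist",rect[0],.03,P)
for q in cv2.boxPoints(rect): print(at_z("wrist",q,.034,P))
e=at_z("wrist",(295,283),.017,P);d=e-g;print("grip",g,"eye",e,np.linalg.norm(d[:2]),"yaw",np.arctan2(d[1],d[0]))
E
```

```text
((278.7162170410156, 181.79730224609375), (60.66322708129883, 16.604297637939453), 80.53767395019531)
[0.42782795 0.16133065 0.034     ]
[0.43249536 0.17815612 0.034     ]
[0.49790103 0.1613141  0.034     ]
[0.49312375 0.14355073 0.034     ]
grip [0.46297617 0.16116781 0.03      ] eye [0.59388203 0.12621514 0.017     ] 0.13549182383434671 yaw -0.2609193366092957
```

```bash
cat >> h.py <<'E'
def delta(pt,Rt):
    p,r=pose();return np.round(pt-p,4),np.round((Rt*r.inv()).as_rotvec(degrees=True)/30,3)
E
python3 - <<'E'
from h import *
y=-.26;K=R.from_euler("z",y)
Rt=K*R.from_euler("y",20,degrees=True)*R.from_euler("z",np.pi)*R.from_euler("x",np.pi)
d=Rt.apply([0,0,1]);print(d,Rt.apply([0,1,0]))
G=np.array([.463,.161,.025]);t=G-.003*d
print(delta(t-.07*d,Rt),delta(t,Rt),.07*d)
E
```

```text
[-0.33052484  0.08792673 -0.93969262] [2.57080552e-01 9.66389978e-01 7.63278329e-17]
(array([ 0.0445,  0.0082, -0.1397]), array([0.227, 0.628, 0.331])) (array([ 0.0214,  0.0143, -0.2055]), array([0.227, 0.628, 0.331])) [-0.02313674  0.00615487 -0.06577848]
```

```bash
python3 -m crank '[[[-1,0.0445,0.0082,-0.04,0.227,0.628,0.331],[-1,0.0445,0.0082,-0.08,0.227,0.628,0.331],[-1,0.0445,0.0082,-0.12,0.227,0.628,0.331],[-1,0.0445,0.0082,-0.14,0.227,0.628,0.331],[-1,0.0445,0.0082,-0.14,0.227,0.628,0.331],[-1,0.0445,0.0082,-0.14,0.227,0.628,0.331],[-1,0.0445,0.0082,-0.14,0.227,0.628,0.331],[-1,0.0445,0.0082,-0.14,0.227,0.628,0.331]]]'
python3 - <<'E'
from h import *
P=camera_params("wrist");im=read_camera("wrist")
y=-.26;K=R.from_euler("z",y)
Rt=K*R.from_euler("y",20,degrees=True)*R.from_euler("z",np.pi)*R.from_euler("x",np.pi)
d=Rt.apply([0,0,1]);G=np.array([.463,.161,.025]);print(delta(G-.003*d,Rt))
hsv=cv2.cvtColor(im,cv2.COLOR_BGR2HSV)
m=((hsv[...,0]>18)&(hsv[...,0]<35)&(hsv[...,1]>120)).astype(np.uint8)
n,l,st,c=cv2.connectedComponentsWithStats(m)
for i in range(1,n):
    if st[i,4]>300:
        ys,xs=np.nonzero(l==i);r=cv2.minAreaRect(np.c_[xs,ys].astype(np.float32));print(r,at_z("wrist",r[0],.03,P))
        print([at_z("wrist",q,.034,P)[:2].round(4).tolist() for q in cv2.boxPoints(r)])
E
```

```text
time: 5.72
position: [0.4879, 0.1551, 0.097]
ee_rot: [3.139, -0.344, 2.884]
wrist_force: [0.4, -0.4, 1.2]
gripper_width: 1.001
(array([-0.0239,  0.0056, -0.0691]), array([-0.003,  0.012, -0.003]))
((258.0, 211.5), (99.0, 26.0), 90.0) [0.46526422 0.16046096 0.03      ]
[[0.4316, 0.1605], [0.436, 0.177], [0.4982, 0.1604], [0.4939, 0.1442]]
```

```bash
python3 -m crank '[[[-1,-0.006,0.001,-0.017,0,0,0],[-1,-0.012,0.003,-0.034,0,0,0],[-1,-0.018,0.004,-0.051,0,0,0],[-1,-0.023,0.006,-0.066,0,0,0],[-1,-0.023,0.006,-0.066,0,0,0],[-1,-0.023,0.006,-0.066,0,0,0],[1,-0.023,0.006,-0.066,0,0,0],[1,-0.023,0.006,-0.066,0,0,0]]]'
python3 -m crank '[[[1,0,0,0,0,0,0],[1,0,0,0,0,0,0],[1,0,0,0,0,0,0],[1,0,0,0,0,0,0],[1,0,0,0,0,0,0],[1,0,0,0,0,0,0],[1,0,0,0,0,0,0],[1,0,0,0,0,0,0]]]'
python3 -m crank '[[[1,0,0,0.01,0,0,0],[1,0,0,0.03,0,0,0],[1,0,0,0.05,0,0,0],[1,0,0,0.08,0,0,0],[1,0,0,0.11,0,0,0],[1,0,0,0.14,0,0,0],[1,0,0,0.14,0,0,0],[1,0,0,0.14,0,0,0]]]'
python3 - <<'E'
from h import *
p,r=pose();K=R.from_euler("z",-.26)
print(p,r.as_euler("xyz"),sense()["joint_positions"])
P=camera_params("wrist");im=read_camera("wrist");cv2.imwrite("pics/w2.png",im);np.savez("w2.npz",p=p,r=r.as_matrix(),**P)
E
```

```text
time: 6.43
position: [0.4652, 0.1608, 0.0292]
ee_rot: [3.14, -0.346, 2.884]
wrist_force: [0.1, 0.5, 0.1]
gripper_width: 0.75
time: 7.1
position: [0.4644, 0.1606, 0.0276]
ee_rot: [3.141, -0.349, 2.883]
wrist_force: [1.1, 0.1, 5.6]
gripper_width: 0.202
time: 7.77
position: [0.4647, 0.1607, 0.1689]
ee_rot: [3.14, -0.347, 2.884]
wrist_force: [1.1, -0.1, -2.2]
gripper_width: 0.205
[0.46469104 0.16074349 0.1689011 ] [ 3.13972005 -0.34661242  2.88397131] [0.24457469 0.21954469 0.11901646 1.77600956 0.16592308 0.47690222]
```

View pics/w2.png

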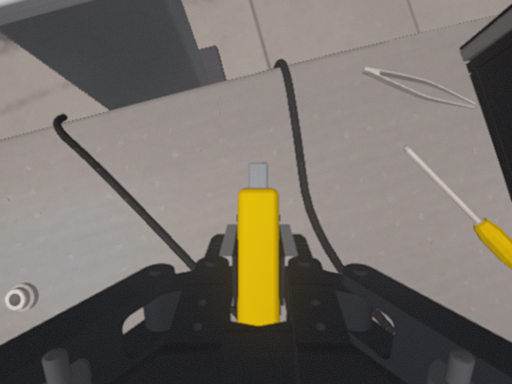

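```bash
cat >> h.py <<'E'
# key in tool frame, taken at the grasp
Rg=R.from_euler("xyz",[3.141,-.349,2.883]);pg=np.array([.4644,.1606,.0276])
RK=Rg.inv()*R.from_euler("z",-.26);oK=Rg.inv().apply(np.array([.464,.161,0])-pg)
BOX=np.array([.6593,-.2928,0]);BY=-.0954
def key_now():
    p,r=pose();Rk=r*RK;o=p+r.apply(oK);F=o+Rk.apply([.149,0,.017])
    return R.from_euler("z",-BY).apply(F-BOX),np.degrees(np.arcsin(Rk.apply([1,0,0])[2]))
def target(F,th):
    Rk=R.from_euler("z",BY)*R.from_euler("y",-th,degrees=True)
    o=BOX+R.from_euler("z",BY).apply(F)-Rk.apply([.149,0,.017]);Rt=Rk*RK.inv()
    return o-Rt.apply(oK),Rt
E
python3 - <<'E'
from h import *
print(key_now())
for F in [(-.16,0,.33),(-.10,0,.21)]:
    t,Rt=target(F,75);print(t,Rt.as_euler("xyz"),delta(t,Rt),delta(t,Rt)[1]/3)
E
```

```text
(array([-0.09085577,  0.40878726,  0.1567968 ]), np.float64(0.016704511752711274))
[ 0.45154566 -0.27320491  0.18929325] [-3.13981506  0.95999537  3.04849858] (array([-0.0126, -0.4338,  0.0219]), array([-0.442, -2.463,  0.267])) [-0.14733333 -0.821       0.089     ]
[ 0.51127284 -0.27892023  0.06929325] [-3.13981506  0.95999537  3.04849858] (array([ 0.0471, -0.4395, -0.0981]), array([-0.442, -2.463,  0.267])) [-0.14733333 -0.821       0.089     ]
```

```bash
python3 -m crank '[[[1,-0.02,-0.03,0.03,-0.147,-0.821,0.089],[1,-0.02,-0.06,0.03,-0.147,-0.821,0.089],[1,-0.02,-0.09,0.03,-0.147,-0.821,0.089],[1,-0.02,-0.1,0.03,-0.147,-0.821,0.089],[1,-0.02,-0.1,0.03,-0.147,-0.821,0.089],[1,-0.02,-0.1,0.03,-0.147,-0.821,0.089],[1,-0.02,-0.1,0.03,-0.147,-0.821,0.089],[1,-0.02,-0.1,0.03,-0.147,-0.821,0.089]]]'
python3 -m crank '[[[1,0,-0.03,0,-0.147,-0.821,0.089],[1,0,-0.06,0,-0.147,-0.821,0.089],[1,0,-0.09,0,-0.147,-0.821,0.089],[1,0,-0.12,0,-0.147,-0.821,0.089],[1,0,-0.15,0,-0.147,-0.821,0.089],[1,0,-0.17,0,-0.147,-0.821,0.089],[1,0,-0.17,0,-0.147,-0.821,0.089],[1,0,-0.17,0,-0.147,-0.821,0.089]]]'
python3 -m crank '[[[1,0,-0.03,0,-0.147,-0.821,0.089],[1,0,-0.06,0,-0.147,-0.821,0.089],[1,0,-0.09,0,-0.147,-0.821,0.089],[1,0,-0.12,0,-0.147,-0.821,0.089],[1,0,-0.14,0,-0.147,-0.821,0.089],[1,0,-0.16,0,-0.147,-0.821,0.089],[1,0,-0.16,0,-0.147,-0.821,0.089],[1,0,-0.16,0,-0.147,-0.821,0.089]]]'
python3 - <<'E'
from h import *
print(key_now(),sense()["joint_positions"])
print(delta(*target((-.10,0,.21),75)))
for c in ["wrist","top","side"]: cv2.imwrite(f"pics/{c}3.png",read_camera(c))
np.savez("w3.npz",**camera_params("wrist"))
a=cv2.imread("pics/wrist3.png");b=cv2.imread("pics/side3.png")[90:250,110:350]
cv2.imwrite("pics/m3.png",np.hstack([cv2.resize(a,(400,300)),cv2.resize(b,(400,300))]))
E
```

```text
time: 8.48
position: [0.4445, 0.0612, 0.1964]
ee_rot: [3.117, 0.083, 2.935]
wrist_force: [0.7, 1.1, -0.3]
gripper_width: 0.2
time: 9.15
position: [0.4443, -0.1101, 0.1965]
ee_rot: [3.113, 0.52, 2.978]
wrist_force: [-0.6, -0.1, -0.8]
gripper_width: 0.204
time: 9.82
position: [0.4446, -0.2692, 0.1961]
ee_rot: [3.137, 0.957, 3.044]
wrist_force: [0.6, -0.4, -0.9]
gripper_width: 0.199
(array([-0.16690572,  0.00283258,  0.33670402]), np.float64(74.82126535337407)) [-0.82449253 -0.74513011 -0.85671736  0.64664842  0.57769391 -0.47435501]
(array([ 0.0667, -0.0097, -0.1269]), array([-0.007, -0.005,  0.   ]))
```

View pics/m3.png

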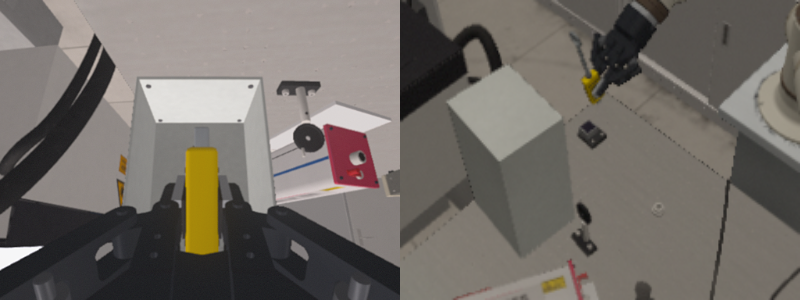

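```bash
python3 - <<'E'
from h import *
P=dict(np.load("w3.npz"));P={k:(v if k=="T" else float(v)) for k,v in P.items()}
for uv in [(174,99),(337,99)]:
    X=at_z("wrist",uv,0.0,P);print(R.from_euler("z",-BY).apply(X-BOX))
b=lambda x,y,z:BOX+R.from_euler("z",BY).apply([x,y,z])
print(proj("wrist",np.array([b(-.07,-.09,0),b(-.07,.09,0),b(-.07,-.09,.006),b(-.07,.09,.006)]),P).round(1).tolist())
F,th=key_now();u=np.array([np.cos(np.radians(th)),0,np.sin(np.radians(th))])
E=F-.014*u
tiles=[]
for c in ["top","side"]:
    im=cv2.imread(f"pics/{c}3.png");q=proj(c,np.array([b(*E),b(*F),b(*(E-.102*u))]))
    x,y=q[0].astype(int);cr=cv2.resize(im[y-30:y+30,x-40:x+40],None,fx=5,fy=5,interpolation=cv2.INTER_CUBIC)
    for k in q: cv2.drawMarker(cr,tuple(((k-[x-40,y-30]+.5)*5).astype(int).tolist()),(0,0,255),0,10,1)
    tiles.append(cr)
w=cv2.resize(cv2.imread("pics/wrist3.png")[80:140,160:350],(800,253),interpolation=cv2.INTER_CUBIC)
cv2.imwrite("pics/m4.png",np.vstack([np.hstack(tiles),w]))
E
```

```text
[-6.78811301e-02 -9.04202727e-02  2.77555756e-17]
[-0.06793063  0.09281076  0.        ]
[[173.9, 97.8], [335.0, 97.8], [173.4, 102.3], [335.4, 102.3]]
```

View pics/m4.png

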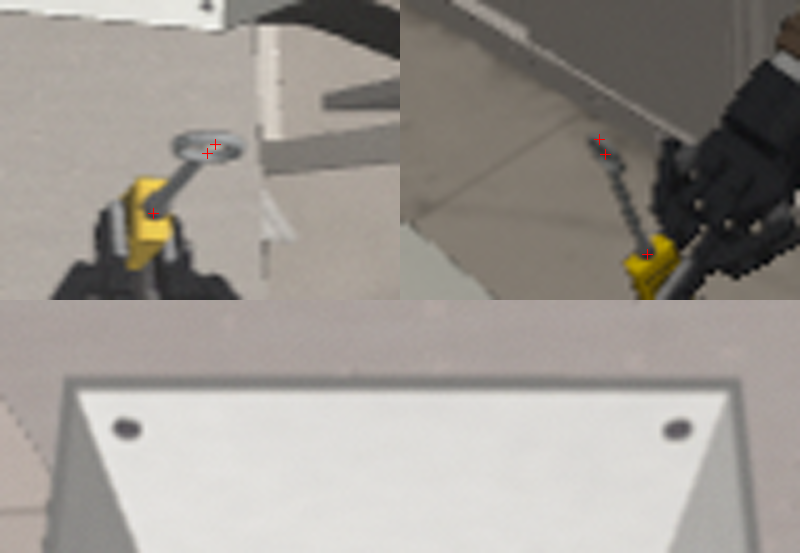

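```bash
python3 -m crank '[[[1,0.02,-0.003,-0.03,0,0,0],[1,0.04,-0.006,-0.06,0,0,0],[1,0.06,-0.009,-0.09,0,0,0],[1,0.067,-0.009,-0.12,0,0,0],[1,0.067,-0.009,-0.127,0,0,0],[1,0.067,-0.009,-0.127,0,0,0],[1,0.067,-0.009,-0.127,0,0,0],[1,0.067,-0.009,-0.127,0,0,0]]]'
python3 - <<'E'
from h import *
print(key_now(),sense()["joint_positions"])
P=camera_params("wrist");cv2.imwrite("pics/w5.png",read_camera("wrist"));np.savez("w5.npz",**P)
for l in ["hook","hook_mid","box_lip"]: print(l,[(q["bbox"],round(q["score"],2)) for q in recognise(l,"wrist")[:2]])
for F in [(-.045,0,.21),(-.035,0,.245),(0,0,.245),(.035,0,.245)]: print(F,delta(*target(F,75)))
E
```

```text
time: 10.63
position: [0.5119, -0.2788, 0.0732]
ee_rot: [-3.137, 0.963, 3.051]
wrist_force: [1.4, 0.3, -0.9]
gripper_width: 0.197
(array([-0.09978613,  0.000395  ,  0.21404385]), np.float64(75.14860441439505)) [-0.71545323 -0.46441178 -0.96714903  0.20470545  0.49659582 -0.3901169 ]
hook []
hook_mid []
box_lip [([122.0, 173.6, 270.7, 158.7], 0.82)]
(-0.045, 0, 0.21) (array([ 0.0546, -0.0051, -0.0032]), array([0.003, 0.004, 0.001]))
(-0.035, 0, 0.245) (array([ 0.0645, -0.0061,  0.0318]), array([0.003, 0.004, 0.001]))
(0, 0, 0.245) (array([ 0.0994, -0.0094,  0.0318]), array([0.003, 0.004, 0.001]))
(0.035, 0, 0.245) (array([ 0.1342, -0.0127,  0.0318]), array([0.003, 0.004, 0.001]))
```

View pics/w5.png

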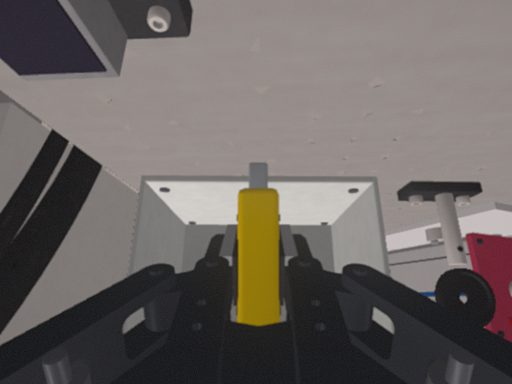

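```bash
python3 -m crank '[[[1,0,0,-0.003,0,0,0],[1,0.01,-0.001,-0.003,0,0,0],[1,0.02,-0.002,-0.003,0,0,0],[1,0.03,-0.003,-0.003,0,0,0],[1,0.04,-0.004,-0.003,0,0,0],[1,0.05,-0.005,-0.003,0,0,0],[1,0.055,-0.005,-0.003,0,0,0],[1,0.055,-0.005,-0.003,0,0,0]]]'
python3 - <<'E'
from h import *
print(key_now(),sense()["joint_positions"])
for F in [(-.038,0,.245)]: print(F,delta(*target(F,75)))
E
```

```text
time: 11.5
position: [0.5667, -0.2834, 0.0675]
ee_rot: [-3.14, 0.96, 3.048]
wrist_force: [-0.5, 0.1, -2.1]
gripper_width: 0.202
(array([-0.04441263,  0.00077647,  0.20815061]), np.float64(74.99144645578923)) [-0.64145562 -0.30917788 -0.88094855  0.11493235  0.43984942 -0.33679311]
(-0.038, 0, 0.245) (array([ 0.0063, -0.0014,  0.0368]), array([-0.001, -0.   , -0.001]))
```

```bash
python3 -m crank '[[[1,0.004,-0.001,0.006,0,0,0],[1,0.004,-0.001,0.012,0,0,0],[1,0.004,-0.001,0.018,0,0,0],[1,0.004,-0.001,0.024,0,0,0],[1,0.004,-0.001,0.030,0,0,0],[1,0.004,-0.001,0.036,0,0,0],[1,0.004,-0.001,0.036,0,0,0],[1,0.004,-0.001,0.036,0,0,0]]]'
python3 - <<'E'
from h import *
print(key_now(),sense()["wrist_force"])
E
python3 -m crank '[[[1,0.002,0,0,0,0,0],[1,0.004,0,0,0,0,0],[1,0.006,-0.001,0,0,0,0],[1,0.008,-0.001,0,0,0,0],[1,0.010,-0.001,0,0,0,0],[1,0.012,-0.001,0,0,0,0],[1,0.012,-0.001,0,0,0,0],[1,0.012,-0.001,0,0,0,0]]]'
python3 - <<'E'
from h import *
print(key_now(),sense()["wrist_force"],sense()["torque"])
E
```

```text
time: 12.17
position: [0.5702, -0.2846, 0.1042]
ee_rot: [-3.139, 0.961, 3.049]
wrist_force: [0.6, -0.2, -1.3]
gripper_width: 0.201
(array([-4.08796370e-02,  2.50678558e-05,  2.44896131e-01]), np.float64(75.03891142682012)) [ 0.63494056 -0.22437935 -1.29830591]
time: 12.83
position: [0.5822, -0.2853, 0.1031]
ee_rot: [-3.141, 0.959, 3.048]
wrist_force: [-0.3, -0.4, -1.4]
gripper_width: 0.198
(array([-0.02872884,  0.00031143,  0.24382061]), np.float64(74.96778833421057)) [-0.33410349 -0.37669802 -1.37145468] [0.07349271 0.9777474  0.03678042]
```

```bash
python3 -m crank '[[[1,0.002,0,0,0,0,0],[1,0.004,0,0,0,0,0],[1,0.006,-0.001,0,0,0,0],[1,0.008,-0.001,0,0,0,0],[1,0.010,-0.001,0,0,0,0],[1,0.012,-0.001,0,0,0,0],[1,0.014,-0.001,0,0,0,0],[1,0.016,-0.001,0,0,0,0]]]'
python3 - <<'E'
from h import *
print(key_now(),sense()["wrist_force"],sense()["torque"])
E
python3 -m crank '[[[1,0.001,0,0,0,0,0],[1,0.002,0,0,0,0,0],[1,0.003,0,0,0,0,0],[1,0.004,0,0,0,0,0],[1,0.005,0,0,0,0,0],[1,0.005,0,0,0,0,0],[1,0.005,0,0,0,0,0],[1,0.005,0,0,0,0,0]]]'
python3 - <<'E'
from h import *
print(key_now(),sense()["wrist_force"],sense()["torque"])
E
```

```text
time: 13.5
position: [0.5983, -0.2864, 0.1033]
ee_rot: [-3.14, 0.96, 3.048]
wrist_force: [0.2, 0.7, -1.0]
gripper_width: 0.202
(array([-0.01259047,  0.00081002,  0.24397483]), np.float64(74.98088954002607)) [ 0.22912514  0.67409562 -1.04047888] [ 0.10805883  0.88460604 -0.01123647]
time: 14.17
position: [0.6031, -0.2864, 0.1033]
ee_rot: [-3.14, 0.96, 3.048]
wrist_force: [-0.6, -0.2, -1.1]
gripper_width: 0.196
(array([-0.00787023,  0.00126362,  0.24393724]), np.float64(74.97619915075884)) [-0.56186069 -0.22696717 -1.12847919] [0.08601033 0.90865773 0.00251475]
```

```bash
cat > ok.py <<'E'
from h import *
import sys
s=sense();F,th=key_now();print(F.round(4),round(th,1),s["wrist_force"].round(1),s["torque"].round(2))
sys.exit(int(s["wrist_force"][0]<-2.5))
E
python3 -m crank '[[[1,0.001,0,0,0,0,0],[1,0.002,0,0,0,0,0],[1,0.003,0,0,0,0,0],[1,0.004,-0.001,0,0,0,0],[1,0.004,-0.001,0,0,0,0],[1,0.004,-0.001,0,0,0,0],[1,0.004,-0.001,0,0,0,0],[1,0.004,-0.001,0,0,0,0]]]' >/dev/null; python3 ok.py && python3 -m crank '[[[1,0.001,0,0,0,0,0],[1,0.002,0,0,0,0,0],[1,0.003,0,0,0,0,0],[1,0.004,0,0,0,0,0],[1,0.004,0,0,0,0,0],[1,0.004,0,0,0,0,0],[1,0.004,0,0,0,0,0],[1,0.004,0,0,0,0,0]]]' >/dev/null && python3 ok.py && python3 -m crank '[[[1,0.001,0,0,0,0,0],[1,0.002,0,0,0,0,0],[1,0.003,0,0,0,0,0],[1,0.004,-0.001,0,0,0,0],[1,0.004,-0.001,0,0,0,0],[1,0.004,-0.001,0,0,0,0],[1,0.004,-0.001,0,0,0,0],[1,0.004,-0.001,0,0,0,0]]]' >/dev/null && python3 ok.py
```

```text
[-0.0038  0.0006  0.2439] 75.0 [-0.6 -0.6 -1.4] [0.07 0.88 0.06]
[2.000e-04 1.000e-03 2.439e-01] 75.0 [ 0.6  0.3 -1.7] [0.08 0.89 0.01]
[0.0042 0.0006 0.2436] 74.9 [-3.3  2.9 -2.5] [0.07 1.06 0.59]
```

```bash
python3 -m crank '[[[1,-0.002,0,0,0,0,0],[1,-0.004,0,0,0,0,0],[1,-0.004,0,0,0,0,0],[1,-0.004,0,-0.001,0,0,0],[1,-0.004,0,-0.003,0,0,0],[1,-0.004,0,-0.005,0,0,0],[1,-0.004,0,-0.006,0,0,0],[1,-0.004,0,-0.006,0,0,0]]]' >/dev/null; python3 ok.py && python3 -m crank '[[[1,0,0,-0.001,0,0,0],[1,0,0,-0.002,0,0,0],[1,0,0,-0.003,0,0,0],[1,0,0,-0.004,0,0,0],[1,0,0,-0.005,0,0,0],[1,0,0,-0.006,0,0,0],[1,0,0,-0.006,0,0,0],[1,0,0,-0.006,0,0,0]]]' >/dev/null ; python3 ok.py
```

```text
[3.000e-04 1.000e-04 2.373e-01] 74.9 [-1.1  0.2 -0.9] [0.1  0.92 0.01]
[ 5.000e-04 -1.000e-04  2.328e-01] 75.0 [ 2.1 -0.7  2.2] [ 0.03  0.35 -0.05]
```

```bash
cat > rows.py <<'E'
from h import *
# print shift/turn waypoints from the present pose to F,theta with F on a straight line
def rows(F1,th1,n=8):
    F0,th0=key_now()
    for k in range(1,n+1):
        a=k/n;s,t=delta(*target(F0+(np.array(F1)-F0)*a,th0+(th1-th0)*a));print(*s.round(3),*t.round(2))
if __name__=="__main__":
    import sys;v=[float(x) for x in sys.argv[1:]];rows(v[:3],v[3])
E
python3 -m crank '[[[1,0,0,0.006,0,0,0],[1,-0.003,0,0.012,0,0,0],[1,-0.008,0.001,0.013,0,0,0],[1,-0.013,0.001,0.013,0,0,0],[1,-0.018,0.002,0.013,0,0,0],[1,-0.024,0.002,0.013,0,0,0],[1,-0.028,0.003,0.013,0,0,0],[1,-0.028,0.003,0.013,0,0,0]]]'; python3 ok.py; python3 rows.py -.028 0 .245 52
```

```text
time: 18.17
position: [0.5821, -0.2853, 0.1039]
ee_rot: [-3.141, 0.959, 3.047]
wrist_force: [0.8, 0.3, -1.2]
gripper_width: 0.197
[-0.0287  0.0003  0.2445] 74.9 [ 0.8  0.3 -1.2] [ 0.06  0.9  -0.01]
-0.007 0.0 0.003 0.01 0.1 0.0
-0.014 0.001 0.006 0.02 0.19 0.0
-0.02 0.002 0.009 0.03 0.29 0.0
-0.027 0.002 0.013 0.04 0.38 0.0
-0.033 0.003 0.017 0.04 0.48 0.0
-0.039 0.003 0.021 0.05 0.57 0.0
-0.044 0.004 0.026 0.06 0.67 0.0
-0.05 0.004 0.031 0.07 0.76 0.0
```

```bash
python3 -m crank '[[[1,-0.007,0,0.003,0.01,0.1,0],[1,-0.014,0.001,0.006,0.02,0.19,0],[1,-0.02,0.002,0.009,0.03,0.29,0],[1,-0.027,0.002,0.013,0.04,0.38,0],[1,-0.033,0.003,0.017,0.04,0.48,0],[1,-0.039,0.003,0.021,0.05,0.57,0],[1,-0.044,0.004,0.026,0.06,0.67,0],[1,-0.05,0.004,0.031,0.07,0.76,0]]]'; python3 ok.py
python3 -c "
from h import *
print(delta(*target((.006,0,.243),52)))"
```

```text
time: 18.83
position: [0.5329, -0.2814, 0.1358]
ee_rot: [-3.139, 0.558, 3.049]
wrist_force: [1.3, -1.4, 0.2]
gripper_width: 0.202
[-2.710e-02 -2.000e-04  2.463e-01] 52.0 [ 1.3 -1.4  0.2] [0.1  0.54 0.  ]
(array([ 0.033 , -0.0028, -0.0033]), array([ 0.003, -0.001, -0.   ]))
```

```bash
python3 -m crank '[[[1,0.004,0,-0.002,0,0,0],[1,0.008,0,-0.003,0,0,0],[1,0.012,-0.001,-0.003,0,0,0],[1,0.016,-0.001,-0.003,0,0,0],[1,0.019,-0.002,-0.003,0,0,0],[1,0.022,-0.002,-0.003,0,0,0],[1,0.024,-0.002,-0.003,0,0,0],[1,0.024,-0.002,-0.003,0,0,0]]]' >/dev/null; python3 ok.py && python3 -m crank '[[[1,0.001,0,0,0,0,0],[1,0.002,0,0,0,0,0],[1,0.003,0,0,0,0,0],[1,0.004,0,0,0,0,0],[1,0.005,0,0,0,0,0],[1,0.006,-0.001,0,0,0,0],[1,0.006,-0.001,0,0,0,0],[1,0.006,-0.001,0,0,0,0]]]' >/dev/null; python3 ok.py && python3 -m crank '[[[1,0.001,0,0,0,0,0],[1,0.002,0,0,0,0,0],[1,0.003,0,0,0,0,0],[1,0.004,0,0,0,0,0],[1,0.004,0,0,0,0,0],[1,0.004,0,0,0,0,0],[1,0.004,0,0,0,0,0],[1,0.004,0,0,0,0,0]]]' >/dev/null; python3 ok.py
```

```text
[-2.700e-03  1.000e-04  2.428e-01] 52.1 [ 0.3 -0.3 -1.3] [ 0.09  0.55 -0.06]
[ 0.0031 -0.0005  0.2428] 52.1 [ 0.   0.4 -0.5] [0.08 0.58 0.01]
[0.007 0.    0.243] 52.1 [ 1.1 -0.8 -1.4] [0.04 0.67 0.01]
```

```bash
python3 -m crank '[[[1,0.001,0,0,0,0,0],[1,0.002,0,0,0,0,0],[1,0.003,0,0,0,0,0],[1,0.003,0,0,0,0,0],[1,0.003,0,0,0,0,0],[1,0.003,0,0,0,0,0],[1,0.003,0,0,0,0,0],[1,0.003,0,0,0,0,0]]]' >/dev/null; python3 ok.py && python3 -m crank '[[[1,0.001,0,0,0,0,0],[1,0.002,0,0,0,0,0],[1,0.003,-0.001,0,0,0,0],[1,0.003,-0.001,0,0,0,0],[1,0.003,-0.001,0,0,0,0],[1,0.003,-0.001,0,0,0,0],[1,0.003,-0.001,0,0,0,0],[1,0.003,-0.001,0,0,0,0]]]' >/dev/null; python3 ok.py && python3 -m crank '[[[1,0.001,0,0,0,0,0],[1,0.002,0,0,0,0,0],[1,0.003,0,0,0,0,0],[1,0.003,0,0,0,0,0],[1,0.003,0,0,0,0,0],[1,0.003,0,0,0,0,0],[1,0.003,0,0,0,0,0],[1,0.003,0,0,0,0,0]]]' >/dev/null; python3 ok.py
```

```text
[0.01   0.0003 0.2429] 52.1 [-0.5 -0.  -1.3] [0.04 0.61 0.04]
[1.250e-02 1.000e-04 2.413e-01] 51.9 [-6.2  2.7 -2.9] [0.36 1.37 0.54]
[1.250e-02 1.000e-04 2.413e-01] 51.9 [-6.2  2.7 -2.9] [0.36 1.37 0.54]
```

```bash
python3 -m crank '[[[1,-0.003,0,0,0,0,0],[1,-0.003,0,0,0,0,0],[1,-0.003,0,-0.002,0,0,0],[1,-0.003,0,-0.004,0,0,0],[1,-0.003,0,-0.006,0,0,0],[1,-0.003,0,-0.006,0,0,0],[1,-0.003,0,-0.006,0,0,0],[1,-0.003,0,-0.006,0,0,0]]]' >/dev/null; python3 ok.py && python3 -m crank '[[[1,0,0,-0.001,0,0,0],[1,0,0,-0.002,0,0,0],[1,0,0,-0.003,0,0,0],[1,0,0,-0.004,0,0,0],[1,0,0,-0.005,0,0,0],[1,0,0,-0.005,0,0,0],[1,0,0,-0.005,0,0,0],[1,0,0,-0.005,0,0,0]]]' >/dev/null; python3 ok.py
```

```text
[ 0.0102 -0.0007  0.237 ] 52.1 [ 0.3 -0.6 -1.3] [ 0.02  0.63 -0.07]
[ 0.0101 -0.0007  0.232 ] 52.1 [ 0.7 -0.  -0.7] [0.08 0.63 0.  ]
```

```bash
python3 -m crank '[[[1,0,0,-0.001,0,0,0],[1,0,0,-0.002,0,0,0],[1,0,0,-0.003,0,0,0],[1,0,0,-0.004,0,0,0],[1,0,0,-0.005,0,0,0],[1,0,0,-0.005,0,0,0],[1,0,0,-0.005,0,0,0],[1,0,0,-0.005,0,0,0]]]' >/dev/null; python3 ok.py;  python3 -m crank '[[[1,0,0,-0.001,0,0,0],[1,0,0,-0.002,0,0,0],[1,0,0,-0.003,0,0,0],[1,0,0,-0.003,0,0,0],[1,0,0,-0.003,0,0,0],[1,0,0,-0.003,0,0,0],[1,0,0,-0.003,0,0,0],[1,0,0,-0.003,0,0,0]]]' >/dev/null; python3 ok.py; python3 -c "
from h import *
print(sense()['time'])"; python3 rows.py 0.0101 0 .224 78
```

```text
[ 0.0101 -0.0007  0.227 ] 52.1 [ 0.4  0.1 -1.3] [ 0.03  0.65 -0.04]
[ 0.0101 -0.0007  0.224 ] 52.1 [-0.8 -0.  -1.4] [ 0.11  0.62 -0.03]
24.8333
0.006 -0.0 -0.006 -0.01 -0.11 -0.0
0.013 -0.001 -0.01 -0.02 -0.22 -0.0
0.02 -0.002 -0.015 -0.03 -0.32 -0.0
0.027 -0.002 -0.02 -0.04 -0.43 0.0
0.035 -0.003 -0.023 -0.05 -0.54 0.0
0.042 -0.003 -0.027 -0.06 -0.64 0.0
0.05 -0.004 -0.03 -0.07 -0.75 0.0
0.058 -0.005 -0.032 -0.08 -0.86 0.0
```

```bash
python3 -m crank '[[[1,0.003,0,-0.003,0,-0.05,0],[1,0.006,0,-0.006,-0.01,-0.11,0],[1,0.010,-0.001,-0.008,-0.015,-0.16,0],[1,0.013,-0.001,-0.010,-0.02,-0.22,0],[1,0.020,-0.002,-0.015,-0.03,-0.32,0],[1,0.027,-0.002,-0.020,-0.04,-0.43,0],[1,0.027,-0.002,-0.020,-0.04,-0.43,0],[1,0.027,-0.002,-0.020,-0.04,-0.43,0]]]' >/dev/null; python3 ok.py && python3 rows.py 0.0101 0 .223 78
```

```text
[ 0.0093 -0.      0.222 ] 64.9 [-0.5  0.6 -0.6] [ 0.12  0.79 -0.02]
0.004 -0.0 -0.002 -0.01 -0.05 0.0
0.008 -0.001 -0.004 -0.01 -0.11 0.0
0.012 -0.001 -0.005 -0.02 -0.16 0.0
0.016 -0.002 -0.007 -0.02 -0.22 0.0
0.02 -0.002 -0.008 -0.03 -0.27 0.0
0.024 -0.002 -0.01 -0.03 -0.33 0.0
0.028 -0.003 -0.011 -0.04 -0.38 0.0
0.032 -0.003 -0.012 -0.04 -0.44 0.0
```

```bash
python3 -m crank '[[[1,0.004,0,-0.002,-0.01,-0.05,0],[1,0.008,-0.001,-0.003,-0.01,-0.11,0],[1,0.012,-0.001,-0.005,-0.02,-0.16,0],[1,0.016,-0.002,-0.007,-0.02,-0.22,0],[1,0.02,-0.002,-0.008,-0.03,-0.27,0],[1,0.024,-0.002,-0.009,-0.03,-0.33,0],[1,0.028,-0.003,-0.010,-0.04,-0.38,0],[1,0.032,-0.003,-0.011,-0.04,-0.44,0]]]' >/dev/null; python3 ok.py && python3 -m crank '[[[1,0,0,-0.001,0,0,0],[1,0,0,-0.002,0,0,0],[1,0,0,-0.003,0,0,0],[1,0,0,-0.003,0,0,0],[1,0,0,-0.003,0,0,0],[1,0,0,-0.003,0,0,0],[1,0,0,-0.003,0,0,0],[1,0,0,-0.003,0,0,0]]]' >/dev/null; python3 ok.py
```

```text
[ 0.011  -0.0007  0.2271] 78.4 [-1.1 -0.2 -0.3] [0.06 0.96 0.01]
[ 0.0102 -0.0003  0.2227] 78.3 [ 0.  -0.  -1.6] [ 0.1   0.93 -0.04]
```

```bash
for i in 1; do python3 -m crank '[[[1,0,0,-0.001,0,0,0],[1,0,0,-0.002,0,0,0],[1,0,0,-0.002,0,0,0],[1,0,0,-0.002,0,0,0],[1,0,0,-0.002,0,0,0],[1,0,0,-0.002,0,0,0],[1,0,0,-0.002,0,0,0],[1,0,0,-0.002,0,0,0]]]' >/dev/null; python3 ok.py; done;  python3 -m crank '[[[1,0,0,-0.001,0,0,0],[1,0,0,-0.002,0,0,0],[1,0,0,-0.002,0,0,0],[1,0,0,-0.002,0,0,0],[1,0,0,-0.002,0,0,0],[1,0,0,-0.002,0,0,0],[1,0,0,-0.002,0,0,0],[1,0,0,-0.002,0,0,0]]]' >/dev/null; python3 ok.py
```

```text
[ 0.0102 -0.0003  0.2206] 78.3 [-0.2  0.1 -1.4] [0.09 0.93 0.02]
[ 0.0103 -0.0003  0.219 ] 78.3 [-0.   0.1  3.3] [0.05 0.33 0.04]
```

```bash
python3 -m crank '[[[1,0,0,-0.001,0,0,0],[1,0,0,-0.002,0,0,0],[1,0,0,-0.003,0,0,0],[1,0,0,-0.003,0,0,0],[1,0,0,-0.003,0,0,0],[1,0,0,-0.003,0,0,0],[1,0,0,-0.003,0,0,0],[1,0,0,-0.003,0,0,0]]]' >/dev/null; python3 ok.py;  python3 -m crank '[[[1,0,0,-0.001,0,0,0],[1,0,0,-0.002,0,0,0],[1,0,0,-0.002,0,0,0],[1,0,0,-0.002,0,0,0],[1,0,0,-0.002,0,0,0],[1,0,0,-0.002,0,0,0],[1,0,0,-0.002,0,0,0],[1,0,0,-0.002,0,0,0]]]' >/dev/null; python3 ok.py
```

```text
[ 0.0102 -0.0003  0.2153] 78.3 [0.7 0.1 1.1] [ 0.09  0.56 -0.04]
[ 0.0102 -0.0003  0.2135] 78.3 [ 0.6 -0.1  1.7] [ 0.01  0.44 -0.03]
```

```bash
python3 -m crank '[[[1,0,0,-0.001,0,0,0],[1,0,0,-0.002,0,0,0],[1,0,0,-0.002,0,0,0],[1,0,0,-0.002,0,0,0],[1,0,0,-0.002,0,0,0],[1,0,0,-0.002,0,0,0],[1,0,0,-0.002,0,0,0],[1,0,0,-0.002,0,0,0]]]' >/dev/null; python3 ok.py;  python3 -m crank '[[[1,0,0,-0.001,0,0,0],[1,0,0,-0.001,0,0,0],[1,0,0,-0.001,0,0,0],[1,0,0,-0.001,0,0,0],[1,0,0,-0.001,0,0,0],[1,0,0,-0.001,0,0,0],[1,0,0,-0.001,0,0,0],[1,0,0,-0.001,0,0,0]]]' >/dev/null; python3 ok.py
```

```text
[ 0.0103 -0.0003  0.2119] 78.3 [ 0.8 -1.1  4.7] [ 0.03 -0.06  0.03]
[ 0.0105 -0.0003  0.2117] 78.4 [1.6 0.6 6.5] [-0.09 -0.37  0.04]
```

```bash
python3 -m crank '[[[1,0,0,-0.001,0,0,0],[1,0,0,-0.001,0,0,0],[1,0,0,-0.001,0,0,0],[1,0,0,-0.001,0,0,0],[1,0,0,-0.001,0,0,0],[1,0,0,-0.001,0,0,0],[1,0,0,-0.001,0,0,0],[1,0,0,-0.001,0,0,0]]]' >/dev/null; python3 ok.py;  python3 rows.py .0105 0 .2125 83
```

```text
[ 0.0107 -0.0004  0.2116] 78.5 [0.6 0.3 6.7] [-0.13 -0.76  0.06]
0.001 0.0 -0.0 -0.0 -0.02 -0.0
0.003 -0.0 -0.0 -0.0 -0.04 -0.0
0.004 -0.0 -0.001 -0.0 -0.06 -0.0
0.006 -0.0 -0.001 -0.01 -0.08 -0.0
0.007 -0.0 -0.001 -0.01 -0.09 -0.0
0.008 -0.0 -0.002 -0.01 -0.11 -0.0
0.01 -0.0 -0.002 -0.01 -0.13 -0.0
0.011 -0.001 -0.002 -0.01 -0.15 -0.0
```

```bash
python3 -m crank '[[[1,0.001,0,0.001,0,-0.02,0],[1,0.003,0,0.001,0,-0.04,0],[1,0.004,0,0.001,0,-0.06,0],[1,0.006,0,0.001,-0.01,-0.08,0],[1,0.007,0,0.001,-0.01,-0.09,0],[1,0.008,0,0.001,-0.01,-0.11,0],[1,0.010,0,0.001,-0.01,-0.13,0],[1,0.010,0,0.001,-0.01,-0.14,0]]]'; python3 ok.py
python3 - <<'E'
from h import *
cv2.imwrite("pics/w6.png",read_camera("wrist"))
E
```

```text
time: 32.17
position: [0.6389, -0.2902, 0.0663]
ee_rot: [3.137, 1.091, 3.043]
wrist_force: [0.9, -1.2, 1.5]
gripper_width: 0.205
[0.0094 0.0005 0.2121] 82.5 [ 0.9 -1.2  1.5] [ 0.02  0.72 -0.07]
```

View pics/w6.png

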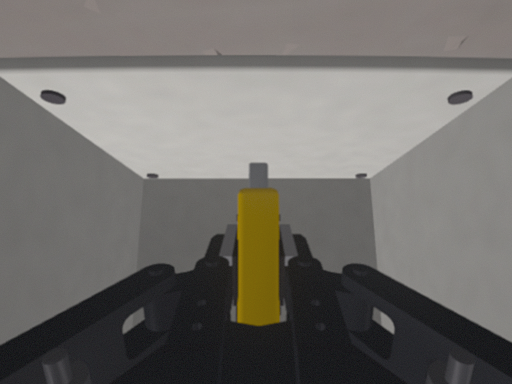

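```bash
python3 -m crank '[[[0.4,0,0,0,0,0,0],[0.2,0,0,0,0,0,0],[0.1,0,0,0,0,0,0],[0,0,0,0,0,0,0],[0,0,0,0,0,0,0],[0,0,0,0,0,0,0],[0,0,0,0,0,0,0],[0,0,0,0,0,0,0]]]'; python3 ok.py
python3 - <<'E'
from h import *
p,r=pose();print("back",r.apply([0,0,-.1]))
a=read_camera("wrist");cv2.imwrite("pics/w7.png",a)
E
```

```text
time: 32.88
position: [0.6391, -0.2904, 0.0673]
ee_rot: [3.139, 1.091, 3.045]
wrist_force: [0.9, 0.5, -0.2]
gripper_width: 0.5
[0.0096 0.0004 0.2132] 82.5 [ 0.9  0.5 -0.2] [0.07 0.8  0.02]
back [-0.08831657  0.00832269  0.04616186]
```

View pics/w7.png

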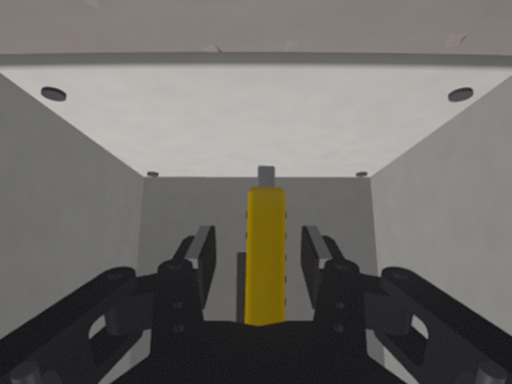

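```bash
python3 -m crank '[[[0,-0.009,0.001,0.005,0,0,0],[0,-0.026,0.002,0.014,0,0,0],[0,-0.044,0.004,0.023,0,0,0],[0,-0.066,0.006,0.035,0,0,0],[0,-0.088,0.008,0.046,0,0,0],[0,-0.11,0.01,0.057,0,0,0],[0,-0.132,0.012,0.069,0,0,0],[0,-0.15,0.014,0.075,0,0,0]]]';  python3 -m crank '[[[0,0,0,0,0,0,0],[0,0,0,0,0,0,0],[0,0,0,0,0,0,0],[0,0,0,0,0,0,0],[0,0,0,0,0,0,0],[0,0,0,0,0,0,0],[0,0,0,0,0,0,0],[0,0,0,0,0,0,0]]]'; python3 - <<'E'
from h import *
a=[]
for k in range(3):
    im=read_camera("wrist");hsv=cv2.cvtColor(im,cv2.COLOR_BGR2HSV);m=(hsv[...,0]>18)&(hsv[...,0]<35)&(hsv[...,1]>120)&(np.arange(512)>200)&(np.arange(512)<320)
    ys,xs=np.nonzero(m);print(xs.mean().round(2),ys.mean().round(2),len(xs),sense()["time"])
cv2.imwrite("pics/w8.png",im);np.savez("w8.npz",**camera_params("wrist"))
E
```

```text
time: 33.6
position: [0.4882, -0.2763, 0.144]
ee_rot: [3.142, 1.093, 3.047]
wrist_force: [-0.9, -0.1, 0.6]
gripper_width: 0.499
time: 34.27
position: [0.4893, -0.2762, 0.1419]
ee_rot: [3.138, 1.09, 3.044]
wrist_force: [-0.9, 1.0, 0.8]
gripper_width: 0.5
257.31 183.35 1145 34.3167
257.41 183.23 1156 34.3667
257.52 183.2 1166 34.4167
```

View pics/w8.png

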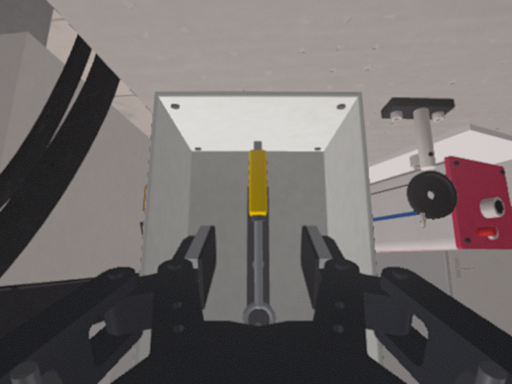

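```bash
python3 -m crank '[[[0,0,0,0,0,0,0],[0,0,0,0,0,0,0],[0,0,0,0,0,0,0],[0,0,0,0,0,0,0],[0,0,0,0,0,0,0],[0,0,0,0,0,0,0],[0,0,0,0,0,0,0],[0,0,0,0,0,0,0]]]' >/dev/null; python3 -m crank '[[[0,0,0,0,0,0,0],[0,0,0,0,0,0,0],[0,0,0,0,0,0,0],[0,0,0,0,0,0,0],[0,0,0,0,0,0,0],[0,0,0,0,0,0,0],[0,0,0,0,0,0,0],[0,0,0,0,0,0,0]]]'; python3 - <<'E'
from h import *
P=camera_params("wrist")
b=lambda x,y,z:BOX+R.from_euler("z",BY).apply([x,y,z])
for k in range(3):
    im=read_camera("wrist");hsv=cv2.cvtColor(im,cv2.COLOR_BGR2HSV);m=(hsv[...,0]>18)&(hsv[...,0]<35)&(hsv[...,1]>120)&(np.arange(512)>200)&(np.arange(512)<320)
    ys,xs=np.nonzero(m);print(xs.mean().round(2),ys.mean().round(2),sense()["time"])
print("eye/plate bottom down,up/box floor front",proj("wrist",np.array([b(.010,0,.199),b(.020,.01,.062),b(.020,.01,.070),b(-.07,-.09,.006)]),P).round(1).tolist())
g=cv2.cvtColor(im,cv2.COLOR_BGR2GRAY);print(g[175:205,250],g[175:205,266]);print(g[290:335,259])
E
```

```text
time: 35.75
position: [0.4891, -0.2764, 0.1423]
ee_rot: [3.139, 1.091, 3.045]
wrist_force: [0.0, 0.2, -0.1]
gripper_width: 0.501
257.62 183.04 35.8
257.63 182.99 35.85
257.62 182.98 35.9
eye/plate bottom down,up/box floor front [[258.9, 318.3], [267.5, 185.3], [267.5, 192.3], [154.5, 98.6]]
[130 130 130 133 132 129 126 128 128 129 127 127 126 127 127 127 127 128
 128 128 127 129 128 128 126 129 127 126 126 128] [117 120 120 118 113 107 105 105 109 113 116 112 108 108 106 107 105 105
 108 107 109 108 106 108 107 105 104 104 105 107]
[ 94  97  94  95  92  95  93  95  94  93  93  93  91  95  93  99 113 119
 105  69  58  55  58  58  57  57  59  55  59  55  56  66  74  79  77  66
  43  34  34  36  35  35  34  33  33]
```

```bash
python3 -c "
from cell import *
print(hand_in())"
```

```text
the job is handed in; nothing more can be done
None
```

The key is hanging by its eye on the hook in the white box. I handed the job in at about 36 s; no verdict was reported.

**What happened:** On the first try, with the key tilted to 75°, the near side of the eye caught the hook's tip. I backed out and went in again at 52°. I then felt for the hook, lowered the eye behind the tip, turned the key to 78° and drew it down. After easing the load, turning to about 82° and opening the fingers, I backed the hand out along its own axis.

**Last checks:**
- **Hook at its stop:** the eye went down about 7.7 mm under load before stopping. The plate's lower edge in the picture (about row 187) fits the pulled-down position (185) better than the up position (192).
- **Forces:** the highest I read at the wrist was about 8 N. Readings come only at the end of each move, so a brief peak between them would not show.
- **Key still:** the yellow grip moved less than 0.1 pixel over the last 0.1 s of pictures. The key stood centred and near upright.
- **Eye height:** the eye showed about 3 pixels from where I predicted it. That is roughly 4 mm lower, so about 195 mm, inside the 190–208 mm range.
- **Clear of everything:** the hand was outside the box with the wrist force near zero.
- **Bystanders:** I did not re-measure them at the end, but nothing I did came near them.

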